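# Dress the free-turning display spinner

### The job

The round wooden display spinner already faces the window and turns at the slightest touch, so fill it without turning it. Take the small green cup off the sloping stand and stand it upright on the middle of the green spot, and stand the speckled mug on the middle of the white spot with its handle pointing outward along the white bar; let go of each only when it is standing upright on the disc. Leave the other pottery and things where they are.

Things in the scene. Friction and masses are not known exactly. Their poses are not given: they have to be found in the camera images.
- spinner: fixed foot of the display spinner: dark steel, 170 mm wide; origin under its centre on the worktop, on the spinner's upright axis
- disc (a joint): angle of the spinner's disc about its upright axis, rad, counterclockwise from above positive. The disc is plain beech, 240 mm wide, 14 mm thick, its flat top 32 mm above the worktop, on an almost frictionless bearing (inertia about 0.004 kg m2, drag under 0.005 N m); it coasts when nudged
- green_spot (a point): centre of the green painted spot (41 mm wide, flat) on the disc's top, 72 mm from the axis; z up, x as white_spot
- white_spot (a point): centre of the white painted spot (62 mm wide, flat) on the disc's top, 60 mm from the axis; z up, x points from here to the disc's axis; the white bar runs out from the spot along -x to the disc's edge
- stud (a point): flush brass stud on the disc's top, 110 mm from the axis, across the axis from the white spot; it shows whether the disc has turned
- stand: fixed sloping wooden stand, 90 mm wide, about 90 mm deep and 79 mm tall; its board (90x90 mm) slopes at 30 degrees, down towards -x of its own frame (the robot's side), with a 60 mm wide, 11 mm high lip across the low edge; origin under its middle on the worktop; the middle of the board's face is 56 mm above the origin
- cup_green: small dark green stoneware cup, 40 mm wide, 35 mm tall, foot 36 mm wide, wall about 4 mm, 25 to 50 g, no handle; stands on the sloping board against the lip, so leans 30 degrees towards the robot; origin at the centre of its underside, z along its axis out of its mouth
- mug_speck: sand-coloured speckled mug with one handle, 59 mm tall, 70 to 130 g; round body 63 mm wide, foot 56 mm; origin at the underside, 9.3 mm from the body's axis towards the handle; z up, handle towards its own -y, handle's outside 41 mm from the origin; stands on the worktop
- mug_foot (a point): centre of the round foot of the speckled mug, on the body's axis at its underside; axes as the mug's
- mug_handle (a point): middle of the mug's handle, 45 mm out from the body's axis and 33 mm up
- cup_terra: bystander: terracotta beaker, 45 mm wide, 45 tall; origin at the underside
- cup_rust: bystander: grey and rust cup, 43 mm wide, 51 tall; origin at the underside
- bowl_clay: bystander: small terracotta bowl, 71 mm wide, 27 tall; origin at the underside
- bowl_teal: bystander: teal bowl, 76 mm wide, 41 tall; origin at the underside
- tumbler_deep: bystander: deep teal tumbler, 66 mm wide, 63 tall; origin at the underside
- flagon: bystander: teal flagon with cork and side handle, 72x87x126 mm; origin at the underside
- tag_stack: bystander: banded stack of brown price tags, 36x48x12 mm; origin at the underside
- dotted_ball: bystander: white ball with black dots and a flat foot, 47 mm; origin at the underside
Not all that is in view belongs to the job. Leave any purple or yellow look-alike of the cup_green alone.

How it is judged:
At the end, for the whole second after the job is handed in: Green cup upright on the disc within 10 mm of the green spot's centre; mug upright on the disc within 10 mm of the white spot's centre, handle outward within 12 degrees of the bar; both at rest; disc at rest, its stud within 12 mm (about 6 degrees) of its start (horizontal distance between cup_green and green_spot below 0.01 m and angle between each of cup_green, mug_speck's own z axis and vertical below 0.1 rad and z of cup_green in the frame of green_spot between -0.004 and 0.004 m and horizontal distance between mug_foot and white_spot below 0.01 m and z of mug_foot in the frame of white_spot between -0.004 and 0.004 m and angle between the y axis of mug_speck and the x axis of white_spot, either way round below 0.22 rad and x of mug_handle in the frame of white_spot below -0.03 m and distance of stud from where it was at the start of the episode below 0.012 m and velocity of joint disc between -0.05 and 0.05 rad/s and linear speed of each of cup_green, mug_speck below 0.02 m/s); the robot touches nothing.
It fails at once if the disc turned by more than about 6 degrees (its stud moved more than 12 mm) (distance of stud from where it was at the start of the episode above 0.012 m).
It fails at once if the green cup, off its stand, let go while tilted more than 12 degrees or more than 6 mm above the disc's top (contact force between the fingers and cup_green below 0.02 N and horizontal distance between cup_green and stand above 0.09 m and (angle between cup_green's own z axis and vertical above 0.21 rad or z of cup_green in the frame of green_spot above 0.006 m)).
It fails at once if the speckled mug let go while tilted more than 12 degrees or more than 6 mm above the disc's top (contact force between the fingers and mug_speck below 0.02 N and (angle between mug_speck's own z axis and vertical above 0.21 rad or z of mug_foot in the frame of white_spot above 0.006 m)).
It fails at once if a bystander moved more than 30 mm (distance of any of cup_terra, cup_rust, bowl_clay, bowl_teal, tumbler_deep, flagon, tag_stack, dotted_ball from where it was at the start of the episode above 0.03 m).
It also fails if it takes over 72 s, if anything falls off the work surface, if the arm or the gripper's body presses on something with over 40 N, if the wrist force passes 120 N, or if a joint passes its speed limit or range.

### The arm

A 7-joint arm with a two-finger parallel gripper is mounted at the origin on a cart in front of the work surface, level with it; the furniture and walls round the work are solid. World frame = base frame: x ahead of the robot, y to its left, z up, the work surface at z = 0. Lengths are in m, angles in rad, forces in N, time in s.
With the tool pointing down it reaches from about 0.35 to 0.9 m from the base axis. Payload 8.1 kg.
Tool frame: the origin (TCP) lies at the very end of the fingers, on their centre line; the grasp point (between the pads) lies 19 mm behind it; z points along the fingers, y is the line along which they close (so a half turn about z gives the same grasp; the last joint's range is limited). The gripper opens to 85 mm and grips with 20 to 120 N. Pads are 22 mm wide; open, the fingers measure 114 mm over their backs; the gripper's body (76 mm by 85 mm) begins 54 mm behind the grasp point. The pads swing forward as they close: fully open they stand 13 mm farther back than shut.
Start: joints at [1.177, 0.434, 0.025, 1.573, -0.012, 1.134, -0.075], TCP at [0.179, -0.599, 0.231] pointing down, gripper open.
Joint ranges: [-2.62, 2.62], [-0.44, 2.09], [-1.27, 1.32], [0.08, 2.57], [-1.32, 4.46], [0.12, 2], [-2.74, 2.74]. Speed limits (rad/s): [2.22, 2.22, 3.01, 3.01, 3.14, 3.14, 3.14].

### API

Orientations are given as a rotation vector (axis times angle).
In Python, from bench import ctrl, vision gives the robot as it stands.
- The arm moves only by the tool send_rows, never from a script. Its argument "motion" is one flat list of numbers, 7 for each row, row after row: the shift along the tool's x, y, z in mm, then the turn, a rotation vector about the tool's x, y, z in degrees, then the finger opening in mm, from 0 to 85.4. In form: [x, y, z, ax, ay, az, hand, x, y, z, ax, ay, az, hand, ...]. A call has 1 to 20 rows; each row is the pose to reach, as a shift and turn from the pose commanded when the call began, along the tool's axes at that moment; what a row does not reach only later rows make up. A row lasts 1/10 s, in which the tool goes at most 50 mm and 8.59 degrees, less where a joint would pass 70% of its speed; a pose out of reach is approached as far as the arm can. A call with a gripper value outside its range is refused whole. The fingers move at their own pace and stop on an object; "squeeze" is the grip in N (left out, the last holds). Time passes only in rows, so rows that repeat a pose let the fingers close. It gives the time, the measured TCP pose, the force, the opening and the grip force at its end, in the units of the state.
- ctrl.get_obs(): the state, without advancing time (a new reading comes with each control period).
- vision.read_camera(name): name is "side" or "top"; returns the picture (480x640x3 uint8, red, green, blue); there is no depth.
- vision.get_calibration(name): a dict with "fovy" (degrees; the focal length in pixels is half the picture's height over the tangent of half this angle, whatever the lens; pixels are square), "cx", "cy" (the principal point, pixels), "extrinsics" (4x4, takes a point from world to camera coordinates). Camera axes: x right, y up, looking along -z (the intrinsics and any distortion apply to the point x, -y, -z); pixel columns grow to the right and rows downward; lengths in m; the calibration is good to about 2 mm. A picture is of the moment at which its call begins. get_calibration takes no time and is no camera call.
- ctrl.finish_job(): hands the job in; it is judged then, once.
The state is a dict: "t": time; "q": joint angles; "qd": joint speeds; "tau": joint torques, N m; "position": TCP position; "eef_rot": TCP orientation; "force": force on the tool from outside, world axes, zero at the start; "moment": the same for the moment, N m; "grip_width": finger opening in m; "gripper_force": force on a finger pad.
Only numpy, scipy, OpenCV 4.12 (cv2) and the standard library are available. Lean on these libraries where they do the work, as an engineer would, in place of code of your own. Each camera call takes 0.05 s, during which the arm holds its last target. There are 200 camera calls.

## Working session

There is one attempt and no reset: what is moved stays moved. The work goes in short steps, Python scripts to look and compute and a tool call to move; the robot and the scene stay as the last step left them, time stands still between calls to the robot, and variables do not carry over. Pictures are saved under pics/ and viewed, at most 10 in all, crops included, and the job is handed in when it is done.

Besides the shell and the picture viewer there is one more tool, called after "Call:" in YAML: its name, and indented under it one key for each argument. send_rows: Moves the arm, as the interface text tells. Its arguments: {"type":"object","properties":{"motion":{"type":"array"},"squeeze":{"type":"number"}},"required":["motion"]}

```bash
ls; mkdir -p pics; python3 - <<'E'
from bench import ctrl, vision
import cv2, numpy as np
for n in("side","top"):
    im=vision.read_camera(n); cv2.imwrite(f"pics/{n}0.png",im[:,:,::-1]); c=vision.get_calibration(n); print(n,c)
print(ctrl.get_obs())
E
```

```text
pics
side {'fovy': 42.36171114515301, 'cx': 326.1840763804994, 'cy': 245.9962046372322, 'extrinsics': array([[-0.95660876, -0.29115121,  0.01143043,  0.52949968],
       [ 0.11288609, -0.33416323,  0.93573055, -0.12690727],
       [-0.26861945,  0.89641838,  0.35253039, -1.44273763],
       [ 0.        ,  0.        ,  0.        ,  1.        ]])}
top {'fovy': 53.30361403201017, 'cx': 320.3647687437962, 'cy': 239.79060524417974, 'extrinsics': array([[ 2.39110057e-03, -9.99937224e-01, -1.09467282e-02,
        -6.07138637e-03],
       [ 9.91004487e-01,  9.04695848e-04,  1.33825588e-01,
        -5.43976587e-01],
       [-1.33807284e-01, -1.11682472e-02,  9.90944439e-01,
        -1.23209223e+00],
       [ 0.00000000e+00,  0.00000000e+00,  0.00000000e+00,
         1.00000000e+00]])}
{'t': 0.1, 'q': array([ 1.17740757,  0.43515534,  0.02498891,  1.57402177, -0.01157389,
        1.13397299, -0.07509981]), 'qd': array([ 0.00058379,  0.00051874,  0.00135016, -0.00168521,  0.00035611,
       -0.0020714 ,  0.00125561]), 'tau': array([ 3.29034752e-03, -6.71750522e+01,  1.02808077e+00, -3.16904676e+01,
        1.57837925e-02,  7.17061033e-03,  7.61613637e-05]), 'position': array([ 0.17899582, -0.59834889,  0.2305973 ]), 'eef_rot': array([-3.10710970e+00, -4.54852134e-01,  5.66143659e-04]), 'force': array([ 0.83629752,  0.02913407, -0.16420811]), 'moment': array([-0.0362235 ,  0.00561403, -0.0317581 ]), 'gripper_force': 0.0, 'grip_width': 0.0850077077114888}
```

View pics/side0.png

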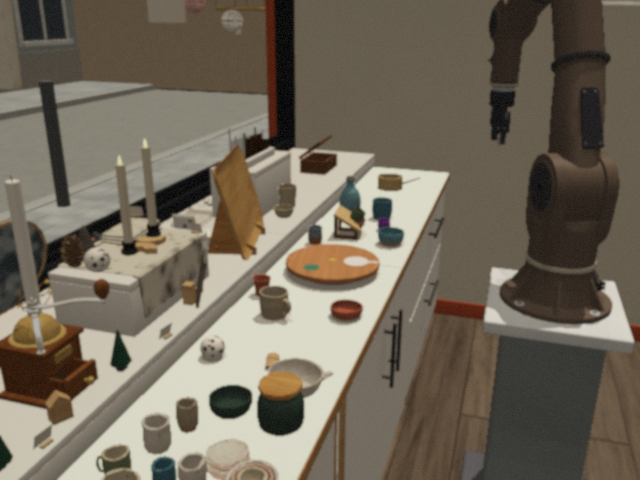

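View pics/top0.png

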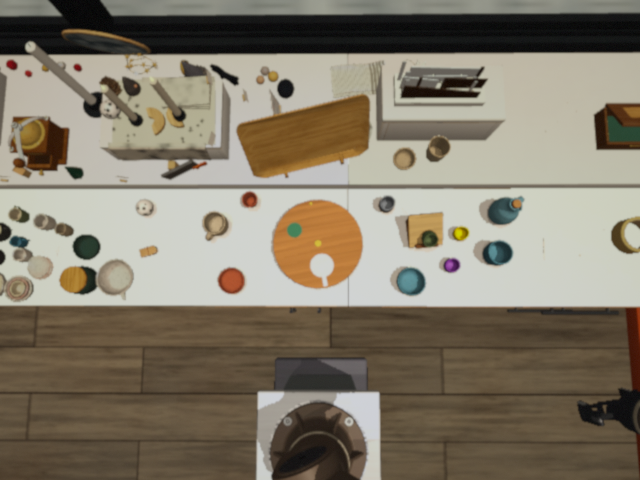

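```bash
python3 - <<'E'
import cv2, numpy as np
def crop(f,x0,y0,x1,y1,s,o):
    im=cv2.imread(f)[y0:y1,x0:x1]; im=cv2.resize(im,None,fx=s,fy=s,interpolation=cv2.INTER_CUBIC)
    for x in range((x0+9)//10*10,x1,10):
        X=int((x-x0+.5)*s); cv2.line(im,(X,0),(X,6 if x%50 else 14),(0,0,255),1)
        if x%20==0: cv2.putText(im,str(x),(X-10,24),0,.35,(0,0,255),1)
    for y in range((y0+9)//10*10,y1,10):
        Y=int((y-y0+.5)*s); cv2.line(im,(0,Y),(6,Y),(0,0,255),1)
        if y%20==0: cv2.putText(im,str(y),(8,Y+4),0,.35,(0,0,255),1)
    cv2.imwrite(o,im)
crop("pics/top0.png",195,185,459,305,3,"pics/topc.png")
crop("pics/side0.png",250,175,410,325,4,"pics/sidec.png")
E
```

```text
(no output)
```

View pics/topc.png

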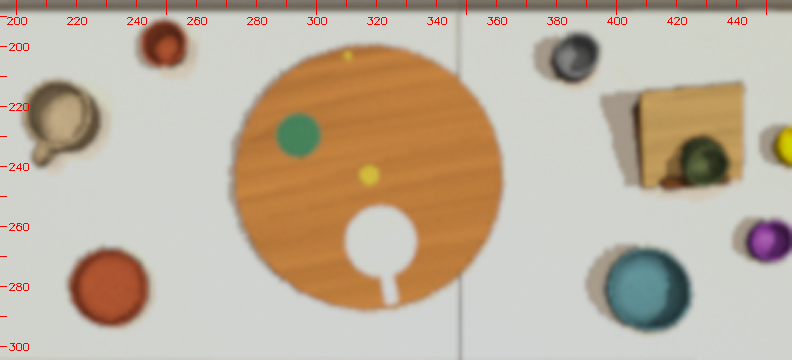

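View pics/sidec.png

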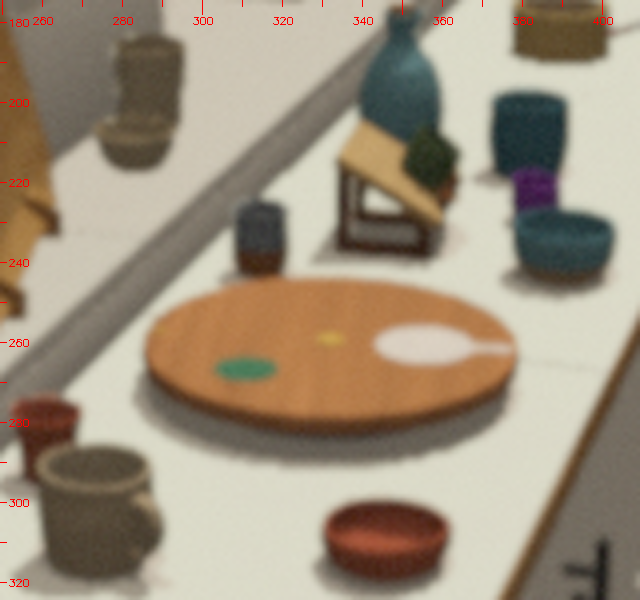

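```bash
cat > geo.py <<'E'
import numpy as np
from bench import vision
def cam(n):
    c=vision.get_calibration(n); E=np.array(c["extrinsics"]); f=240/np.tan(np.radians(c["fovy"]/2)); return E,f,c["cx"],c["cy"]
def ray(n,p):
    E,f,cx,cy=cam(n); d=E[:3,:3].T@np.array([(p[0]-cx)/f,-(p[1]-cy)/f,-1]); return -E[:3,:3].T@E[:3,3],d
def onz(n,p,z):
    o,d=ray(n,p); return o+d*(z-o[2])/d[2]
def tri(pt,ps):
    a,u=ray("top",pt); b,v=ray("side",ps); s=np.linalg.lstsq(np.c_[u,-v],b-a,rcond=None)[0]
    p,q=a+u*s[0],b+v*s[1]; return (p+q)/2,np.linalg.norm(p-q)
def proj(n,P):
    E,f,cx,cy=cam(n); q=E[:3,:3]@np.array(P)+E[:3,3]; return np.array([cx-f*q[0]/q[2],cy+f*q[1]/q[2]])
E
python3 - <<'E'
from geo import *
np.set_printoptions(precision=4,suppress=True)
T=lambda x,y:(x/3+194.5,y/3+184.5); S=lambda x,y:(x/4+249.5,y/4+174.5)
for k,a,b in [("axis",T(369,175),S(331,338)),("green",T(298,135),S(246,369)),("white",T(380,241),S(425,345)),("barend",T(391,303),S(513,350)),
 ("cup",T(703,160),S(431,156)),("mugrim",T(64,117),S(95,467)),("mughandle",T(42,153),S(148,520)),("standtopL",T(639,96),S(368,122))]:
    print(k,*tri(a,b))
for k,a in [("axis",T(369,175)),("disc",T(368,177.5)),("green",T(298,135)),("white",T(380,241)),("barend",T(391,303)),("stud",T(348,56))]: print(k,onz("top",a,.032))
for k,a in [("axis",S(331,338)),("green",S(246,369)),("white",S(425,345))]: print("side",k,onz("side",a,.032))
print("mug",onz("top",T(64,117),.059),onz("side",S(95,467),.059),"handle",onz("top",T(42,153),.04))
for k,a in [("stTL",T(639,96)),("stTR",T(743,83))]: print(k,onz("top",a,.079))
for k,a in [("stBL",T(647,188)),("stBR",T(743,179))]: print(k,onz("top",a,.034))
E
```

```text
axis [0.5365 0.0025 0.0364] 0.001227558576224696
green [0.5724 0.0658 0.0353] 0.0012423666422730865
white [ 0.4778 -0.0074  0.0355] 0.0005694708968528521
barend [ 0.4233 -0.0171  0.0354] 0.0001938245629155392
cup [ 0.5452 -0.285   0.0701] 0.0008599724059322623
mugrim [0.5877 0.2708 0.0561] 0.0070056705039313796
mughandle [0.5541 0.2917 0.0402] 0.0013396308734773058
standtopL [ 0.5857 -0.2259  0.1104] 0.014997343894752602
axis [0.5364 0.0025 0.032 ]
disc [0.5342 0.0034 0.032 ]
green [0.5723 0.0658 0.032 ]
white [ 0.4778 -0.0074  0.032 ]
barend [ 0.4234 -0.0172  0.032 ]
stud [0.644  0.0217 0.032 ]
side axis [ 0.5402 -0.0082  0.032 ]
side green [0.5755 0.0581 0.032 ]
side white [ 0.4801 -0.0157  0.032 ]
mug [0.5838 0.269  0.059 ] [0.5893 0.2759 0.059 ] handle [0.5547 0.2919 0.04  ]
stTL [ 0.599  -0.2299  0.079 ]
stTR [ 0.6103 -0.3193  0.079 ]
stBL [ 0.5248 -0.2429  0.034 ]
stBR [ 0.5329 -0.3277  0.034 ]
```

```bash
cat >> geo.py <<'E'
from scipy.spatial.transform import Rotation as Ro
def ring(o,R,r,z):
    t=np.linspace(0,2*np.pi,40); return o+(R@np.array([r*np.cos(t),r*np.sin(t),0*t+z])).T
def bbox(n,P):
    q=np.array([proj(n,p) for p in P]); return np.r_[q.min(0),q.max(0)]
def plan(p,yaw,tilt=0,tyaw=0):
    """tool y at angle yaw (deg); fingers lean forward by tilt deg along heading tyaw"""
    from bench import ctrl
    s=ctrl.get_obs(); R0=Ro.from_rotvec(s["eef_rot"]); best=None
    for k in (0,180):
        c=np.radians(yaw+k); y=np.array([np.cos(c),np.sin(c),0]); z=np.array([0,0,-1.]); Rd=np.c_[np.cross(y,z),y,z]
        h=np.radians(tyaw); ax=np.array([-np.sin(h),np.cos(h),0])
        R=Ro.from_rotvec(-np.radians(tilt)*ax)*Ro.from_matrix(Rd)
        rv=(R0.inv()*R).as_rotvec(degrees=True)
        print("k",k,"shift",np.round(R0.inv().apply((np.array(p)-s["position"])*1000),1),"rot",np.round(rv,1),"tool z",np.round(R.as_matrix()[:,2],2))
E
python3 - <<'E'
from geo import *
from scipy.optimize import least_squares
np.set_printoptions(precision=4,suppress=True)
T=lambda x,y:(x/3+194.5,y/3+184.5); S=lambda x,y:(x/4+249.5,y/4+174.5)
# side camera pixel bias from the disc marks
b=np.mean([proj("side",onz("top",T(*a),.032))-S(*c) for a,c in [((369,175),(331,338)),((298,135),(246,369)),((380,241),(425,345))]],0); print("side bias px",b)
R=Ro.from_euler("ZY",[7.5,-30],degrees=True).as_matrix()
tt=np.r_[T(680,136),T(728,186)]; ss=np.r_[S(403,125),S(458,190)]+np.r_[b,b]
f=lambda o:np.r_[bbox("top",(P:=np.r_[ring(o,R,.018,0),ring(o,R,.02,.035)]))-tt,bbox("side",P)-ss]
r=least_squares(f,[.55,-.28,.045]); print("cup",r.x,r.fun)
tt=np.r_[T(23,80),T(101,153)]; ss=np.r_[S(38,445),S(154,580)]+np.r_[b,b]
f=lambda o:np.r_[bbox("top",(P:=np.r_[ring(np.r_[o,0],np.eye(3),.028,0),ring(np.r_[o,0],np.eye(3),.0315,.025),ring(np.r_[o,0],np.eye(3),.0315,.059)]))-tt,bbox("side",P)-ss]
r=least_squares(f,[.58,.27]); print("mug",r.x,r.fun)
E
```

```text
side bias px [0.1914 1.4155]
cup [ 0.5549 -0.285   0.0481] [-1.0284 -1.0729  1.0565  0.8752 -1.6599 -0.4436  1.8173  0.6066]Traceback (most recent call last):
  File "<stdin>", line 13, in <module>
    return func(*args, **kwargs)
    vector_fun = VectorFunction(
        fun_wrapped,
    ...<6 lines>...
        workers=workers
    )
    self.J, dct = approx_derivative(
                  ~~~~~~~~~~~~~~~~~^
        self.fun_wrapped, self.x, f0=self.f, **finite_diff_options
        ^^^^^^^^^^^^^^^^^^^^^^^^^^^^^^^^^^^^^^^^^^^^^^^^^^^^^^^^^^
    )
    ^
    J, _nfev = _dense_difference(fun_wrapped, x0, f0, h,
               ~~~~~~~~~~~~~~~~~^^^^^^^^^^^^^^^^^^^^^^^^
                             use_one_sided, method,
                             ^^^^^^^^^^^^^^^^^^^^^^
                             mf)
                             ^^^
    df = [f_eval - f0 for f_eval in f_evals]
                                    ^^^^^^^
    f = np.atleast_1d(self.fun(x, *self.args, **self.kwargs))
                      ~~~~~~~~^^^^^^^^^^^^^^^^^^^^^^^^^^^^^^
    return np.atleast_1d(self.fun(x))
                         ~~~~~~~~^^^
    return self.f(x, *self.args, **self.kwargs)
           ~~~~~~^^^^^^^^^^^^^^^^^^^^^^^^^^^^^^
  File "<stdin>", line 12, in <lambda>
  File "geo.py", line 18, in bbox
    q=np.array([proj(n,p) for p in P]); return np.r_[q.min(0),q.max(0)]
                ~~~~^^^^^
  File "geo.py", line 13, in proj
    E,f,cx,cy=cam(n); q=E[:3,:3]@np.array(P)+E[:3,3]; return np.array([cx-f*q[0]/q[2],cy+f*q[1]/q[2]])
              ~~~^^^
  File "geo.py", line 4, in cam
    c=vision.get_calibration(n); E=np.array(c["extrinsics"]); f=240/np.tan(np.radians(c["fovy"]/2)); return E,f,c["cx"],c["cy"]
ValueError: time passes only in moves, steps and waits
```

```bash
sed -i 's/^def cam/import functools\n@functools.cache\ndef cam/' geo.py; python3 - <<'E'
from geo import *
from scipy.optimize import least_squares
np.set_printoptions(precision=4,suppress=True)
T=lambda x,y:(x/3+194.5,y/3+184.5); S=lambda x,y:(x/4+249.5,y/4+174.5)
b=np.array([.19,1.42])
tt=np.r_[T(23,80),T(101,153)]; ss=np.r_[S(38,445),S(154,580)]+np.r_[b,b]
f=lambda o:np.r_[bbox("top",(P:=np.r_[ring(np.r_[o,0],np.eye(3),.028,0),ring(np.r_[o,0],np.eye(3),.0315,.025),ring(np.r_[o,0],np.eye(3),.0315,.059)]))-tt,bbox("side",P)-ss]
r=least_squares(f,[.58,.27]); print("mug",r.x,r.fun)
h=onz("top",T(42,153),.045); print("handle",h,np.degrees(np.arctan2(*(h[:2]-r.x)[::-1])))
cup=np.array([.5549,-.285,.0481]); R=Ro.from_euler("ZY",[7.5,-30],degrees=True).as_matrix(); ax=R[:,2]
print("axis",ax); plan(cup+ax*.1,97.5,30,7.5)
E
```

```text
mug [0.5877 0.2759] [-0.8704 -0.9195  0.2518  0.2587  0.0871 -1.8677  0.5728  0.9636]
handle [0.554  0.2907 0.045 ] 156.2563451200528
axis [-0.4957 -0.0653  0.866 ]
k 0 shift [ 400.6 -200.3   96.1] rot [ -44.3   -3.7 -165.3] tool z [ 0.5   0.07 -0.87]
k 180 shift [ 400.6 -200.3   96.1] rot [-2.5 30.   8.9] tool z [ 0.5   0.07 -0.87]
```

Call:
send_rows:
  motion: [10,-5,0,0,1,0,62,35,-15,5,0,3,1,62,65,-30,12,0,5,2,62,95,-45,20,-0.5,7.5,2.5,62,125,-60,28,-1,10,3,62,155,-75,36,-1,12.5,3.5,62,185,-90,44,-1.2,15,4,62,215,-105,52,-1.5,17,5,62,245,-120,60,-1.7,19,6,62,275,-135,66,-2,21,6.5,62,305,-150,73,-2.2,23.5,7,62,330,-165,80,-2.3,25.5,7.5,62,355,-178,86,-2.4,27.5,8,62,378,-190,92,-2.5,29,8.5,62,394,-198,95,-2.5,30,9,62,400,-200,96,-2.5,30,9,62,400,-200,96,-2.5,30,9,62,400,-200,96,-2.5,30,9,62]
  squeeze: 25

```text
t: 1.9
position: [0.5049, -0.2933, 0.1356]
eef_rot: [-2.998, -0.195, -0.805]
force: [-1.0, -0.1, -0.3]
grip_width: 0.0619
gripper_force: 0.0
```

```bash
cat >> geo.py <<'E'
import cv2
def look(boxes,out,s=4):
    ims=[]
    for n,x0,y0,x1,y1 in boxes:
        im=vision.read_camera(n)[y0:y1,x0:x1,::-1]; im=cv2.resize(np.ascontiguousarray(im),None,fx=s,fy=s,interpolation=cv2.INTER_CUBIC)
        for x in range((x0+9)//10*10,x1,10):
            X=int((x-x0+.5)*s); cv2.line(im,(X,0),(X,6),(0,0,255),1); cv2.putText(im,str(x),(X-10,18),0,.35,(0,0,255),1)
        for y in range((y0+9)//10*10,y1,10):
            Y=int((y-y0+.5)*s); cv2.line(im,(0,Y),(6,Y),(0,0,255),1); cv2.putText(im,str(y),(8,Y+4),0,.35,(0,0,255),1)
        ims.append(im)
    cv2.imwrite(out,np.hstack(ims))
E
python3 - <<'E'
from geo import *
look([("top",370,190,470,290),("side",320,150,420,250)],"pics/c1.png",4)
from bench import ctrl
s=ctrl.get_obs(); print(Ro.from_rotvec(s["eef_rot"]).as_matrix().round(3),s["position"], s["q"].round(2)); print(proj("top",s["position"]),proj("side",s["position"]))
plan(np.array([.5549,-.285,.0481])+np.array([-.4957,-.0653,.866])*.004,97.5,30,7.5)
E
```

```text
[[ 0.858  0.128  0.497]
 [ 0.112 -0.992  0.062]
 [ 0.501  0.002 -0.865]] [ 0.50471254 -0.29361398  0.13560622] [ 0.98  0.39 -0.4   2.12 -0.66  0.34 -0.22]
[438.57616212 250.45846082] [372.35897047 192.44901929]
k 0 shift [ 0.2 -2.3 97.2] rot [-1.000e-01 -3.000e-01  1.799e+02] tool z [ 0.5   0.07 -0.87]
k 180 shift [ 0.2 -2.3 97.2] rot [ 0.2 -0.1 -0.1] tool z [ 0.5   0.07 -0.87]
```

View pics/c1.png

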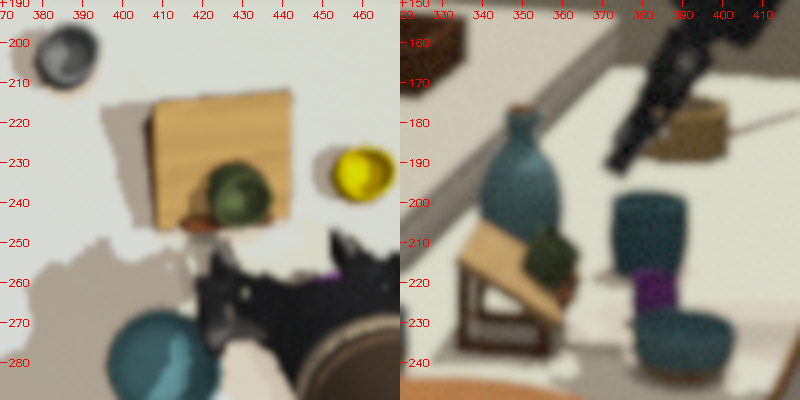

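Call:
send_rows:
  motion: [0,-1,8,0,0,0,62,0,-2,18,0,0,0,62,0,-2,28,0,0,0,62,0,-2,38,0,0,0,62,0,-2,47,0,0,0,62,0,-2,55,0,0,0,62,0,-2,62,0,0,0,62,0,-2,68,0,0,0,62,0,-2,74,0,0,0,62,0,-2,79,0,0,0,62,0,-2,84,0,0,0,62,0,-2,88,0,0,0,62,0,-2,92,0,0,0,62,0,-2,94,0,0,0,62,0,-2,94,0,0,0,62,0,-2,94,0,0,0,62]

```text
t: 3.6
position: [0.5516, -0.2846, 0.054]
eef_rot: [-2.997, -0.195, -0.805]
force: [1.6, 0.1, 0.1]
grip_width: 0.062
gripper_force: 0.0
```

```bash
python3 - <<'E'
from geo import *
look([("top",370,190,470,290),("side",320,150,420,250)],"pics/c2.png",4)
from bench import ctrl
s=ctrl.get_obs(); print(s["position"],s["force"]); print(proj("top",s["position"]),proj("side",s["position"]))
E
```

```text
[ 0.5515316  -0.28464532  0.05413261] [ 0.16087081 -0.26364816  1.11017467]
[427.28398079 236.12284366] [355.13374732 218.49372198]
```

View pics/c2.png

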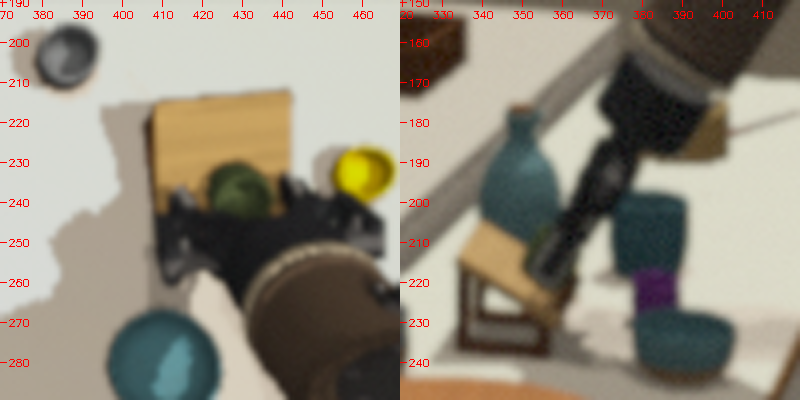

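Call:
send_rows:
  motion: [0,0,0,0,0,0,50,0,0,0,0,0,0,44,0,0,0,0,0,0,40,0,0,0,0,0,0,36,0,0,0,0,0,0,30,0,0,0,0,0,0,30,0,0,0,0,0,0,30,0,0,0,0,0,0,30]
  squeeze: 25

```text
t: 4.5
position: [0.5515, -0.2849, 0.0542]
eef_rot: [-2.997, -0.195, -0.806]
force: [-4.2, -0.8, 6.3]
grip_width: 0.0377
gripper_force: 24.8
```

Call:
send_rows:
  motion: [0,0,-3,0,0,0,30,0,0,-7,0,0,0,30,0,0,-12,0,0,0,30,0,0,-19,0,0,0,30,0,0,-27,0,0,0,30,0,0,-36,0,0,0,30,0,0,-45,0,0,0,30,0,0,-54,0,0,0,30,0,0,-63,0,0,0,30,0,0,-71,0,0,0,30,0,0,-78,0,0,0,30,0,0,-80,0,0,0,30,0,0,-80,0,0,0,30]

```text
t: 5.8
position: [0.5117, -0.2898, 0.1235]
eef_rot: [-2.997, -0.195, -0.806]
force: [-0.3, 0.2, -0.0]
grip_width: 0.0378
gripper_force: 25.2
```

```bash
python3 - <<'E'
from geo import *
# place pre-pose above green spot, upright, two candidate yaws
for y in (97.5,115,125): plan([.5723,.0658,.15],y)
from bench import ctrl; s=ctrl.get_obs(); print(s["position"],s["q"].round(2),s["force"],s["grip_width"])
E
```

```text
k 0 shift [ 105.3 -344.8   29.6] rot [-46.7  -0.2 173.8] tool z [ 0.  0. -1.]
k 180 shift [ 105.3 -344.8   29.6] rot [  0.1 -30.1  -0.1] tool z [ 0.  0. -1.]
k 0 shift [ 105.3 -344.8   29.6] rot [-42.3  -6.7 157.3] tool z [ 0.  0. -1.]
k 180 shift [ 105.3 -344.8   29.6] rot [  4.7 -29.8 -17.1] tool z [ 0.  0. -1.]
k 0 shift [ 105.3 -344.8   29.6] rot [-39.7  -9.9 147.9] tool z [ 0.  0. -1.]
k 180 shift [ 105.3 -344.8   29.6] rot [  7.3 -29.5 -26.9] tool z [ 0.  0. -1.]
[ 0.51174696 -0.28981465  0.12352551] [ 0.94  0.41 -0.38  2.13 -0.71  0.31 -0.18] [-0.32497598  0.20986031 -0.00946788] 0.037788695492567345
```

Call:
send_rows:
  motion: [2,-6,0,0,-1,0,30,6,-18,1,0,-3,0,30,11,-35,2,0,-5,0,30,17,-55,4,0,-7,0,30,23,-76,6,0,-9,0,30,30,-98,8,0,-11,0,30,37,-120,10,0,-13,0,30,44,-143,12,0,-15,0,30,51,-166,14,0,-17,0,30,58,-189,16,0,-19,0,30,65,-212,18,0,-21,0,30,72,-235,20,0,-23,0,30,79,-258,22,0,-25,0,30,86,-280,24,0,-27,0,30,92,-301,26,0,-28.5,0,30,98,-320,28,0,-29.5,0,30,102,-335,29,0,-30,0,30,105,-344,29.6,0,-30,0,30,105,-345,29.6,0,-30,0,30,105,-345,29.6,0,-30,0,30]

```text
t: 7.8
position: [0.5716, 0.0654, 0.1496]
eef_rot: [3.133, 0.202, 0.002]
force: [-0.9, -0.4, -0.5]
grip_width: 0.0377
gripper_force: 25.2
```

```bash
python3 - <<'E'
from geo import *
look([("top",240,180,340,280),("side",270,170,370,290-20)],"pics/c3.png",4)
from bench import ctrl
s=ctrl.get_obs(); print(s["position"],s["force"],s["grip_width"],s["q"].round(2)); print(proj("top",s["position"]),proj("side",s["position"]))
plan([.5723,.0658,.05],97.5)
E
```

```text
[0.57173373 0.06480709 0.14970832] [-0.25103918 -0.29013691  0.47081112] 0.03765378780227511 [-0.34  0.43  0.18  1.81 -0.09  0.91 -1.56]
[291.06047942 222.19985684] [311.76426117 222.61977367]
k 0 shift [ 0.6 -1.1 99.7] rot [-1.000e-01 -2.000e-01  1.798e+02] tool z [ 0.  0. -1.]
k 180 shift [ 0.6 -1.1 99.7] rot [ 0.1 -0.1 -0.2] tool z [ 0.  0. -1.]
```

View pics/c3.png

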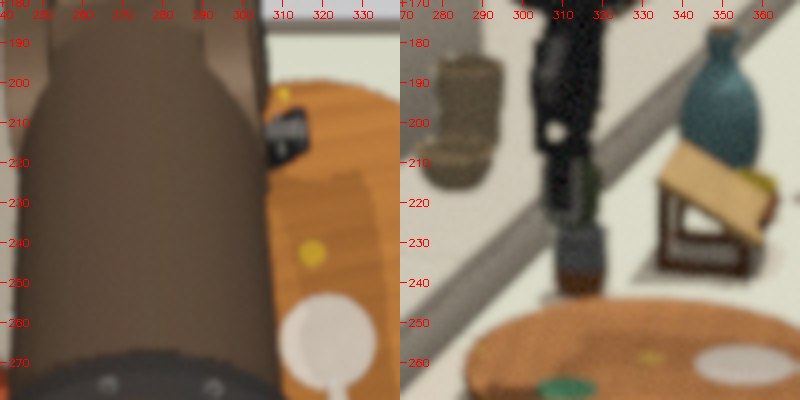

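```bash
python3 - <<'E'
from geo import *
im=np.mean([vision.read_camera("side").astype(float) for _ in range(4)],0)
cv2.imwrite("pics/s3.png",im[:,:,::-1])
for r in (206,210,212,214,216,218,220,222,224,225,226,227,228): print(r,[tuple(int(v) for v in im[r,c]) for c in range(300,324)])
E
```

```text
206 [(204, 197, 180), (198, 191, 175), (176, 169, 153), (125, 120, 106), (62, 59, 52), (31, 32, 30), (27, 26, 26), (29, 28, 29), (34, 34, 31), (36, 34, 31), (26, 25, 25), (24, 23, 23), (18, 19, 19), (21, 21, 20), (22, 23, 26), (23, 22, 23), (31, 29, 29), (59, 55, 49), (97, 91, 81), (117, 110, 98), (122, 114, 102), (124, 114, 102), (128, 120, 107), (131, 122, 110)]
210 [(205, 198, 181), (205, 198, 181), (204, 197, 180), (199, 192, 175), (183, 176, 160), (147, 140, 126), (93, 90, 80), (48, 47, 43), (27, 26, 27), (18, 17, 19), (20, 19, 20), (26, 26, 26), (35, 35, 34), (50, 51, 47), (55, 55, 51), (49, 50, 42), (40, 41, 33), (58, 57, 47), (88, 85, 72), (112, 106, 91), (122, 115, 101), (126, 118, 104), (123, 115, 103), (119, 112, 100)]
212 [(206, 198, 182), (205, 198, 181), (204, 197, 180), (198, 191, 174), (176, 169, 153), (127, 121, 108), (73, 70, 63), (46, 45, 43), (29, 29, 29), (28, 28, 27), (27, 26, 27), (26, 25, 25), (44, 42, 41), (58, 57, 52), (63, 63, 57), (54, 54, 46), (44, 48, 36), (44, 48, 31), (58, 61, 44), (78, 78, 62), (101, 98, 83), (115, 109, 96), (116, 109, 97), (114, 107,
[... 3145 characters left out ...]
72, 73, 69), (64, 65, 63), (59, 60, 57), (59, 59, 56), (59, 58, 56), (58, 58, 56), (61, 61, 61), (59, 60, 58), (63, 63, 63), (78, 78, 74), (112, 111, 104), (153, 153, 140), (191, 189, 173), (211, 210, 192)]
228 [(131, 122, 109), (129, 120, 107), (127, 118, 106), (124, 116, 104), (121, 113, 101), (119, 111, 99), (121, 114, 102), (122, 117, 106), (115, 112, 104), (92, 91, 86), (73, 75, 72), (65, 66, 65), (66, 66, 64), (64, 64, 61), (67, 65, 64), (67, 67, 65), (67, 67, 67), (64, 65, 65), (67, 68, 67), (70, 71, 69), (97, 96, 90), (142, 141, 128), (185, 184, 168), (210, 208, 191)][ WARN:0@2.664] global loadsave.cpp:1063 imwrite_ Unsupported depth image for selected encoder is fallbacked to CV_8U.
```

Call:
send_rows:
  motion: [0,-1,4,0,0,0,30,-1,-1,12,0,0,0,30,-1,-1,22,0,0,0,30,-1,-1,32,0,0,0,30,-1,-1,42,0,0,0,30,-1,-1,52,0,0,0,30,-1,-1,61,0,0,0,30,-1,-1,69,0,0,0,30,-1,-1,76,0,0,0,30,-1,-1,82,0,0,0,30,-1,-1,87,0,0,0,30,-1,-1,92,0,0,0,30,-1,-1,96,0,0,0,30,-1,-1,99,0,0,0,30,-1,-1,101,0,0,0,30,-1,-1,102,0,0,0,30,-1,-1,102,0,0,0,30,-1,-1,102,0,0,0,30]

```text
t: 9.9
position: [0.5711, 0.0669, 0.0478]
eef_rot: [3.134, 0.203, 0.002]
force: [-0.5, -0.1, 0.0]
grip_width: 0.0372
gripper_force: 25.2
```

```bash
python3 - <<'E'
from geo import *
from bench import ctrl
look([("side",280,220,345,290),("top",260,180,340,250)],"pics/c4.png",5)
s=ctrl.get_obs(); print(s["position"],s["force"],s["grip_width"]); print(proj("top",s["position"]),proj("side",s["position"]))
E
```

```text
[0.5711563  0.06691915 0.04787483] [ 0.0638906   0.11462621 -0.55080393] 0.03771630168826093
[293.02435015 228.98654376] [311.58551297 262.30120527]
```

View pics/c4.png

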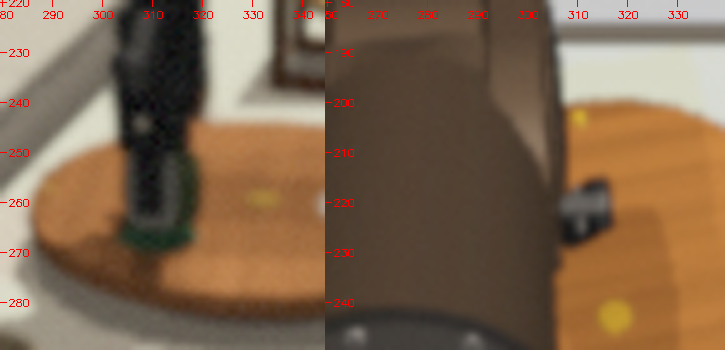

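Call:
send_rows:
  motion: [0,1,1,0,0,0,30,0,1,2,0,0,0,30,0,1,3,0,0,0,30,0,1,4,0,0,0,30,0,1,4,0,0,0,30,0,1,4,0,0,0,30]

```text
t: 10.6
position: [0.5711, 0.0659, 0.0436]
eef_rot: [3.134, 0.203, 0.002]
force: [0.4, -0.6, -0.6]
grip_width: 0.0378
gripper_force: 25.2
```

Call:
send_rows:
  motion: [0,0,0.7,0,0,0,30,0,0,1.4,0,0,0,30,0,0,2,0,0,0,30,0,0,2,0,0,0,30]

```text
t: 11.0
position: [0.5711, 0.0659, 0.0416]
eef_rot: [3.134, 0.203, 0.002]
force: [-0.4, -0.3, -0.8]
grip_width: 0.0375
gripper_force: 25.2
```

Call:
send_rows:
  motion: [0,0,0.5,0,0,0,30,0,0,1,0,0,0,30,0,0,1.5,0,0,0,30,0,0,1.5,0,0,0,30]

```text
t: 11.4
position: [0.5711, 0.0659, 0.0401]
eef_rot: [3.134, 0.203, 0.002]
force: [-0.2, 0.3, -0.1]
grip_width: 0.0376
gripper_force: 25.2
```

Call:
send_rows:
  motion: [0,0,0.5,0,0,0,30,0,0,1,0,0,0,30,0,0,1,0,0,0,30]

```text
t: 11.7
position: [0.5711, 0.0659, 0.0391]
eef_rot: [3.134, 0.203, 0.002]
force: [-0.2, -0.3, 0.2]
grip_width: 0.0377
gripper_force: 25.2
```

Call:
send_rows:
  motion: [0,0,0.5,0,0,0,30,0,0,1,0,0,0,30,0,0,1,0,0,0,30]

```text
t: 12.0
position: [0.5719, 0.0656, 0.0389]
eef_rot: [3.134, 0.203, 0.004]
force: [-0.8, -0.6, 6.4]
grip_width: 0.0375
gripper_force: 25.9
```

Call:
send_rows:
  motion: [0,0,-0.5,0,0,0,30,0,0,-0.5,0,0,0,30,0,0,-0.5,0,0,0,37,0,0,-0.5,0,0,0,38,0,0,-0.5,0,0,0,39,0,0,-0.5,0,0,0,40,0,0,-0.5,0,0,0,42,0,0,-0.5,0,0,0,45,0,0,-0.5,0,0,0,50,0,0,-0.5,0,0,0,56,0,0,-0.5,0,0,0,60,0,0,-0.5,0,0,0,60]
  squeeze: 20

```text
t: 13.2
position: [0.5712, 0.0659, 0.0387]
eef_rot: [3.134, 0.203, 0.002]
force: [0.4, -0.3, 0.5]
grip_width: 0.06
gripper_force: 0.0
```

Call:
send_rows:
  motion: [0,0,-3,0,0,0,60,0,0,-8,0,0,0,60,0,0,-14,0,0,0,60,0,0,-22,0,0,0,60,0,0,-32,0,0,0,60,0,0,-44,0,0,0,60,0,0,-58,0,0,0,60,0,0,-74,0,0,0,60,0,0,-90,0,0,0,60,0,0,-105,0,0,0,70,0,0,-120,0,0,0,75,0,0,-132,0,0,0,80,0,0,-140,0,0,0,84,0,0,-140,0,0,0,84]

```text
t: 14.6
position: [0.5716, 0.0662, 0.18]
eef_rot: [3.134, 0.203, 0.005]
force: [0.0, -0.5, -0.0]
grip_width: 0.0842
gripper_force: 0.0
```

```bash
python3 - <<'E'
from geo import *
# numeric check of the mug in the first top picture + stud/green now
im=cv2.imread("pics/top0.png").astype(int)[212:244,198:236]
bg=np.abs(im-np.array([214,218,218])).sum(2)
print(np.median(im[:3].reshape(-1,3),0))
for r in range(0,32): print(212+r,' '.join("%3d"%im[r,c].mean() for c in range(38)))
E
```

```text
[193.5 208.  206.5]
212 207 207 208 207 207 207 207 206 202 198 185 160 147 132 125 121 119 123 130 139 155 176 190 198 202 204 205 205 205 207 207 208 208 207 208 208 207 207
213 207 207 207 207 208 207 206 199 185 172 153 122 104  88  80  81  81  81  84  91 109 135 160 175 187 197 202 204 204 205 206 207 207 207 208 207 207 208
214 207 207 207 207 207 205 199 186 160 132 109  89  78  74  75  76  75  74  75  75  78  92 118 140 161 178 195 202 203 204 205 205 207 207 207 207 208 208
215 207 207 207 207 205 196 181 163 132  98  81  77  77  81  83  84  79  81  84  85  84  79  83 107 134 153 176 195 202 203 204 204 206 207 207 208 208 208
216 207 207 207 207 200 179 156 133 104  82  76  79  83  85  87  90  93 102 107 112 113 105  92  96 118 136 146 172 193 200 203 203 204 205 207 208 207 207
217 207 207 207 206 196 168 141 110  85  77  80  83  86  89  95 106 115 122 130 137 138 134 125 114 111 124 125 136 169 191 201 203 203 205 207 207 208 208
218 207 207 207 204 191 160 127  94  78  79  84  87  89  96 111 126 133 138 147 149 150 149 141 123 106 116 122 108 139 179 197 201 203 204 206 
[... 3211 characters left out ...]
 204 207 207 207 207 207 207 208 207 208 208 208 208 208 208 209 208 208 207
240 207 208 207 207 207 207 206 200 180 148 131 134 154 175 186 189 192 196 201 206 208 208 207 208 208 208 208 208 208 208 208 208 208 208 209 208 208 208
241 207 207 207 207 207 207 207 206 200 189 184 185 190 192 194 194 196 200 204 207 208 208 208 208 208 208 208 208 208 208 208 208 208 208 208 208 208 208
242 208 207 207 207 207 207 207 207 207 205 204 204 203 199 198 198 200 204 207 208 208 208 208 208 208 208 208 208 208 208 208 208 208 208 207 208 208 208
243 207 207 207 207 207 207 207 207 208 208 208 207 206 204 204 204 205 207 208 208 208 208 208 208 208 208 208 208 208 208 208 208 208 208 208 208 208 208
```

Call:
send_rows:
  motion: [1,-5,0,0,0,-4,84,3,-15,0,0,0,-12,84,6,-28,0,0,0,-20,84,9,-42,0,0,0,-28,84,12,-56,0,0,0,-36,84,15,-70,2,0,0,-44,84,18,-84,4,0,0,-52,84,20,-98,6,0,0,-60,84,23,-112,8,0,0,-68,84,25,-126,11,0,0,-76,84,28,-140,14,0,0,-84,84,30,-153,17,0,0,-92,84,32,-165,20,0,0,-100,84,34,-176,24,0,0,-108,84,36,-185,28,0,0,-116,84,38,-193,32,0,0,-124,84,39,-199,36,0,0,-132,84,40,-203,40,0,0,-138,84,40,-203,40,0,0,-140.5,84,40,-203,40,0,0,-140.5,84]

```text
t: 16.6
position: [0.584, 0.2723, 0.1374]
eef_rot: [0.867, 3.02, -0.003]
force: [0.1, -0.2, -0.2]
grip_width: 0.0841
gripper_force: 0.0
```

```bash
python3 - <<'E'
from geo import *
from bench import ctrl
im=np.mean([vision.read_camera("top").astype(float) for _ in range(2)],0); cv2.imwrite("pics/t5.png",im[:,:,::-1].astype(np.uint8))
s=ctrl.get_obs(); print(s["position"],s["q"].round(2),s["force"])
plan([.585,.273,.018],58)
np.set_printoptions(precision=4,suppress=True)
# stud and cup positions by colour, where visible
hsv=cv2.cvtColor(im.astype(np.uint8),cv2.COLOR_RGB2HSV)
for n,(x0,y0,x1,y1),lo,hi in [("stud",(300,197,322,210),(24,110,120),(36,255,255)),("centre",(308,236,328,250),(24,110,120),(36,255,255)),("greenspot/cup",(275,205,315,250),(35,40,10),(95,255,255))]:
    m=cv2.inRange(hsv[y0:y1,x0:x1],lo,hi); ys,xs=np.nonzero(m); print(n,len(xs),xs.mean()+x0 if len(xs) else 0,ys.mean()+y0 if len(xs) else 0)
E
```

```text
[0.58425913 0.27216317 0.1379164 ] [-0.25  0.59 -0.42  1.6   0.27  1.01  0.26] [-0.19949459 -0.56530287  0.01570017]
k 0 shift [ -0.    1.2 119.9] rot [-0.1  0.1 -0.2] tool z [ 0.  0. -1.]
k 180 shift [ -0.    1.2 119.9] rot [1.000e-01 1.000e-01 1.798e+02] tool z [ 0. -0. -1.]
stud 0 0 0
centre 3 318.0 243.66666666666666
greenspot/cup 135 293.22962962962964 230.05925925925925
```

```bash
python3 - <<'E'
from geo import *
look([("top",190,190,340,290),("side",250,245,330,345)],"pics/c5.png",3.45) if 0 else None
look([("top",195,195,325,275),("side",255,255,320,335)],"pics/c5.png",4)
from bench import ctrl
p=ctrl.get_obs()["position"]; print(proj("top",p),proj("side",p))
R=np.eye(3)
for z in (.032,.067): print("top proj cup centre if at spot",z,proj("top",[.5723,.0658,z]))
E
```

```text
[207.17036017 217.87304598] [275.36341132 256.67426506]
top proj cup centre if at spot 0.032 [293.84886303 229.49204123]
top proj cup centre if at spot 0.067 [292.96161187 227.40278456]
```

View pics/c5.png

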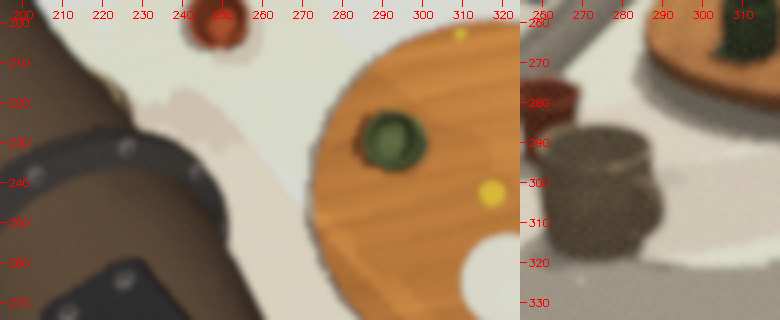

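Call:
send_rows:
  motion: [0,1,5,0,0,0,85,0,1,14,0,0,0,85,0,1,24,0,0,0,85,0,1,34,0,0,0,85,0,1,42,0,0,0,85,0,1,49,0,0,0,85,0,1,55,0,0,0,85,0,1,60,0,0,0,85,0,1,60,0,0,0,85]

```text
t: 17.7
position: [0.5848, 0.273, 0.0777]
eef_rot: [0.868, 3.018, -0.002]
force: [0.6, 0.1, -0.7]
grip_width: 0.085
gripper_force: 0.0
```

```bash
python3 - <<'E'
from geo import *
from bench import ctrl
def stud(f):
    im=cv2.imread(f).astype(float)
    for n,(x0,y0,x1,y1) in {"stud":(303,198,318,209),"centre":(311,237,325,249)}.items():
        c=im[y0:y1,x0:x1]; w=c[:,:,1]*1.0-0.55*c[:,:,2]-0.2*c[:,:,0]; w=np.clip(w-np.median(w)-12,0,None); Y,X=np.mgrid[y0:y1,x0:x1]
        print(f,n,(w*X).sum()/w.sum(),(w*Y).sum()/w.sum(),w.max())
stud("pics/top0.png"); stud("pics/t5.png")
look([("side",230,210,330,330)],"pics/c6.png",5)
print(proj("side",ctrl.get_obs()["position"]),ctrl.get_obs()["position"])
E
```

```text
pics/top0.png stud 308.72049371031983 199.25943452028866 33.9
pics/top0.png centre 317.56944074728364 242.9224886866878 37.575
pics/t5.png stud 308.67100926071254 199.2241406372626 33.999999999999986
pics/t5.png centre 317.5849725106903 242.93439218081858 30.999999999999993
[275.44161541 282.8396906 ] [0.58498813 0.27318571 0.07822478]
```

Call:
send_rows:
  motion: [0,0,3,0,0,0,85,0,0,6,0,0,0,85,0,0,10,0,0,0,85,0,0,14,0,0,0,85,0,0,18,0,0,0,85,0,0,22,0,0,0,85,0,0,26,0,0,0,85,0,0,30,0,0,0,85,0,0,30,0,0,0,85]

```text
t: 18.65
position: [0.5847, 0.273, 0.0477]
eef_rot: [0.868, 3.018, -0.002]
force: [0.0, 0.0, -0.1]
grip_width: 0.0851
gripper_force: 0.0
```

Call:
send_rows:
  motion: [0,0,2,0,0,0,85,0,0,4,0,0,0,85,0,0,6,0,0,0,85,0,0,8,0,0,0,85,0,0,8,0,0,0,85]

```text
t: 19.15
position: [0.585, 0.2731, 0.0402]
eef_rot: [0.868, 3.018, -0.002]
force: [0.7, -1.2, 0.3]
grip_width: 0.0852
gripper_force: 0.0
```

Call:
send_rows:
  motion: [0,0,3,0,0,0,85,0,0,6,0,0,0,85,0,0,10,0,0,0,85,0,0,14,0,0,0,85,0,0,18,0,0,0,85,0,0,21,0,0,0,85,0,0,23,0,0,0,85,0,0,23,0,0,0,85]

```text
t: 19.95
position: [0.585, 0.273, 0.0171]
eef_rot: [0.868, 3.018, -0.002]
force: [-0.2, -0.3, 0.4]
grip_width: 0.085
gripper_force: 0.0
```

Call:
send_rows:
  motion: [0,0,0,0,0,0,78,0,0,0,0,0,0,74,0,0,0,0,0,0,70,0,0,0,0,0,0,67,0,0,0,0,0,0,64,0,0,0,0,0,0,60,0,0,0,0,0,0,54,0,0,0,0,0,0,54,0,0,0,0,0,0,54,0,0,0,0,0,0,54]
  squeeze: 35

```text
t: 20.95
position: [0.5855, 0.2737, 0.0182]
eef_rot: [0.867, 3.017, 0.0]
force: [-0.5, -0.4, 5.6]
grip_width: 0.0605
gripper_force: 37.6
```

Call:
send_rows:
  motion: [0,0,-2,0,0,0,54,0,0,-5,0,0,0,54,0,0,-10,0,0,0,54,0,0,-17,0,0,0,54,0,0,-26,0,0,0,54,0,0,-36,0,0,0,54,0,0,-46,0,0,0,54,0,0,-57,0,0,0,54,0,0,-68,0,0,0,54,0,0,-79,0,0,0,54,0,0,-90,0,0,0,54,0,0,-101,0,0,0,54,0,0,-111,0,0,0,54,0,0,-119,0,0,0,54,0,0,-123,0,0,0,54,0,0,-125,0,0,0,54,0,0,-125,0,0,0,54]

```text
t: 22.65
position: [0.5849, 0.2733, 0.1424]
eef_rot: [0.868, 3.018, -0.001]
force: [0.1, 0.1, -0.7]
grip_width: 0.0608
gripper_force: 38.2
```

```bash
python3 - <<'E'
from geo import *
from bench import ctrl
s=ctrl.get_obs(); print(s["position"],s["force"],s["grip_width"],s["gripper_force"],s["q"].round(2))
plan([.478,-.0074,.142],100)
E
```

```text
[0.58494718 0.27327499 0.14242785] [ 0.06900703  0.12579942 -0.68678165] 0.06084564364910103 38.184495401219465 [-0.25  0.59 -0.42  1.6   0.27  1.02  0.26]
k 0 shift [ -58.4 -294.6    0.7] rot [ -0.1   0.1 -42.1] tool z [ 0.  0. -1.]
k 180 shift [ -58.4 -294.6    0.7] rot [1.000e-01 1.000e-01 1.379e+02] tool z [ 0.  0. -1.]
```

Call:
send_rows:
  motion: [-1,-5,0,0,0,-1,54,-3,-15,0,0,0,-2,54,-6,-29,0,0,0,-4,54,-9,-45,0,0,0,-6,54,-12,-62,0,0,0,-8.5,54,-15,-80,0,0,0,-11,54,-19,-98,0,0,0,-13.5,54,-23,-117,0,0,0,-16,54,-27,-136,0,0,0,-18.5,54,-30,-155,0,0,0,-21,54,-34,-174,0,0,0,-24,54,-38,-193,0,0,0,-27,54,-42,-212,0,0,0,-30,54,-45,-230,0,0,0,-33,54,-49,-248,0,0,0,-36,54,-52,-264,0,0,0,-38.5,54,-55,-278,0,0,0,-40.5,54,-57,-288,0,0,0,-42,54,-58,-294,0,0,0,-42,54,-58,-295,0,0,0,-42,54]

```text
t: 24.65
position: [0.4768, -0.0086, 0.1425]
eef_rot: [-0.269, 3.129, -0.003]
force: [0.2, 0.6, -0.4]
grip_width: 0.0607
gripper_force: 38.2
```

Call:
send_rows:
  motion: [0,0,0,0,0,0,54,0,0,0,0,0,0,54]

```text
t: 24.85
position: [0.4776, -0.0069, 0.1427]
eef_rot: [-0.272, 3.128, -0.002]
force: [-0.9, 0.4, -0.8]
grip_width: 0.0606
gripper_force: 38.2
```

```bash
python3 - <<'E'
from geo import *
from bench import ctrl
s=ctrl.get_obs(); print(s["position"],s["force"],s["grip_width"],s["gripper_force"],s["q"].round(2))
plan([.478,-.0074,.142],100)
print(proj("side",s["position"]),proj("top",s["position"]))
im=vision.read_camera("side"); cv2.imwrite("pics/s7.png",im[:,:,::-1])
print("side rows, mean grey; cols 330..390 step1")
for r in range(196,250,3): print(r,' '.join("%3d"%im[r,c].mean() for c in range(330,392,2)))
E
```

```text
[ 0.47760764 -0.0068826   0.14272031] [-0.94636891  0.35409073 -0.84933093] 0.06061120046982688 38.19139582046773 [ 0.4   0.37 -0.63  2.    0.29  0.86  1.36]
k 0 shift [-0.3 -0.6  0.7] rot [-0.1  0.1 -0. ] tool z [ 0.  0. -1.]
k 180 shift [-0.3 -0.6  0.7] rot [1.0e-01 1.0e-01 1.8e+02] tool z [ 0.  0. -1.]
[357.11481213 220.49928942] [320.5265008  261.15152574]
side rows, mean grey; cols 330..390 step1
196 125 114 124 116 108  84  68  70  70  75  67  34  25  23  20  13  47 156 208 210 211 211 206 200 190 188 190 191 198 204 210
199 121 117 113 105  96  72  64  66  66  68  62  35  42  43  29  25 105 197 213 212 210 185 116  74  61  59  57  63  71  91 133
202 114 114 103 126 150  91  59  65  73  72  54  22  32  33  34  29  66 142 178 202 207 164  66  56  55  52  55  52  58  59  64
205 102 109 160 202 195 135  91  72  73  69  60  32  23  12  24  30  45  68  81 138 195 148  52  43  45  45  46  45  49  43  55
208 128 187 207 202 170 151 147 105  66  68  65  69  43  20  26  60  69  68  74  89 129 112  81  53  45  45  48  45  46  45  61
211 201 210 202 172 154 152 151 100  67  66  68  69  45
[... 908 characters left out ...]
 174 196 207 213 212 211 209 188 116  69  65  57  56  61  61
235 182 132  67  39  55  58  56  67  59  72  73  72  50  38  80 121 181 198 208 211 212 211 212 205 133  59  58  61  67  68  71
238 150 137 118 102 100  89  78  77  76  70  66  55  38  52 104 163 197 205 213 213 212 212 211 208 155  63  53  51  53  58  58
241 187 187 186 187 186 188 187 187 184 174 164 162 168 165 197 209 211 212 213 213 211 212 211 200 160  83  58  54  52  55  56
244 164 163 162 163 172 178 182 184 188 196 203 204 208 209 212 212 212 212 212 211 212 212 195 147 116  94  82  64  58  55  55
247 118 118 116 120 119 115 116 115 118 118 119 127 138 153 174 189 198 205 212 212 212 211 206 188 162 140 124 116 108 100  97
```

```bash
python3 - <<'E'
from geo import *
from bench import ctrl
s=ctrl.get_obs(); p=s["position"]
def up(im,x0,y0,x1,y1,k,polys=()):
    c=cv2.resize(np.ascontiguousarray(im[y0:y1,x0:x1,::-1]),None,fx=k,fy=k,interpolation=cv2.INTER_CUBIC)
    for q in polys: cv2.polylines(c,[np.int32((q-[x0-.5,y0-.5])*k)],False,(0,255,255),1)
    for x in range((x0+9)//10*10,x1,10): cv2.putText(c,str(x),(int((x-x0+.5)*k)-9,10),0,.33,(0,0,255),1)
    for y in range((y0+9)//10*10,y1,10): cv2.putText(c,str(y),(0,int((y-y0+.5)*k)+4),0,.33,(0,0,255),1)
    return c
o=np.array([p[0],p[1],p[2]-.0182]); b=np.array([.19,1.42])
h=np.array([np.cos(np.radians(190)),np.sin(np.radians(190)),0])
def polys(n,b):
    L=[ring(o,np.eye(3),.028,0),ring(o,np.eye(3),.0315,.059),np.array([o+h*.0315+[0,0,.05],o+h*.05+[0,0,.045],o+h*.05+[0,0,.02],o+h*.0315+[0,0,.015]])]
    return [np.array([proj(n,x) for x in q])-b for q in L]
S=vision.read_camera("side"); Tt=vision.read_camera("top")
A=up(S,328,190,393,235,6); B=up(S,328,190,393,235,6,polys("side",b)); C=up(Tt,255,195,385,300,2.5) 
D=up(Tt,255,195,385,300,2.5,polys("top",0))
print(A.shape,C.shape)
W=np.zeros((A.shape[0]+C.shape[0],780,3),np.uint8); W[:A.shape[0],:390]=A; W[:A.shape[0],390:780]=B; W[A.shape[0]:,:C.shape[1]]=C; W[A.shape[0]:,390:390+C.shape[1]]=D
cv2.imwrite("pics/c8.png",W)
E
```

```text
(270, 390, 3) (262, 325, 3)
```

View pics/c8.png

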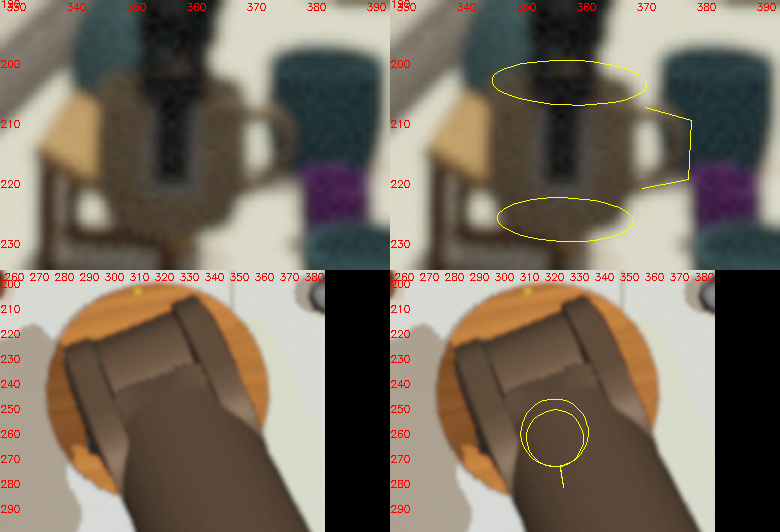

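Call:
send_rows:
  motion: [0,0,3,0,0,0,54,1,0,8,0,0,0,54,1,0,15,0,0,0,54,1,0,23,0,0,0,54,1,0,31,0,0,0,54,1,0,39,0,0,0,54,1,0,47,0,0,0,54,1,0,54,0,0,0,54,1,0,61,0,0,0,54,1,0,67,0,0,0,54,1,0,72,0,0,0,54,1,0,77,0,0,0,54,1,0,81,0,0,0,54,1,0,84,0,0,0,54,1,0,86,0,0,0,54,1,0,86,0,0,0,54,1,0,86,0,0,0,54]

```text
t: 26.7
position: [0.4767, -0.0077, 0.0568]
eef_rot: [-0.272, 3.128, -0.002]
force: [-0.1, -0.5, -0.8]
grip_width: 0.0604
gripper_force: 38.2
```

Call:
send_rows:
  motion: [0,0,1,0,0,0,54,0,0,2,0,0,0,54,0,0,3,0,0,0,54,0,0,3,0,0,0,54,0,0,3,0,0,0,54]

```text
t: 27.2
position: [0.4766, -0.0077, 0.0536]
eef_rot: [-0.272, 3.129, -0.002]
force: [0.3, -0.6, -1.0]
grip_width: 0.0605
gripper_force: 38.2
```

Call:
send_rows:
  motion: [0,0,0.6,0,0,0,54,0,0,1.2,0,0,0,54,0,0,1.8,0,0,0,54,0,0,1.8,0,0,0,54]

```text
t: 27.6
position: [0.4766, -0.0077, 0.0518]
eef_rot: [-0.272, 3.129, -0.002]
force: [-0.9, -0.6, 0.3]
grip_width: 0.0607
gripper_force: 38.2
```

Call:
send_rows:
  motion: [0,0,0.5,0,0,0,54,0,0,1,0,0,0,54,0,0,1,0,0,0,54]

```text
t: 27.9
position: [0.4766, -0.0077, 0.0508]
eef_rot: [-0.272, 3.129, -0.002]
force: [-0.2, 0.1, -0.7]
grip_width: 0.0607
gripper_force: 38.2
```

Call:
send_rows:
  motion: [0,0,0.5,0,0,0,54,0,0,1,0,0,0,54,0,0,1,0,0,0,54]

```text
t: 28.2
position: [0.4767, -0.0077, 0.0502]
eef_rot: [-0.272, 3.128, -0.003]
force: [-1.2, 0.1, 4.9]
grip_width: 0.0608
gripper_force: 38.8
```

Contact at about 5 N. I'll ease up slightly and open slowly.

Call:
send_rows:
  motion: [0,0,-0.4,0,0,0,54,0,0,-0.4,0,0,0,54,0,0,-0.4,0,0,0,60,0,0,-0.4,0,0,0,61,0,0,-0.4,0,0,0,62,0,0,-0.4,0,0,0,63,0,0,-0.4,0,0,0,65,0,0,-0.4,0,0,0,68,0,0,-0.4,0,0,0,72,0,0,-0.4,0,0,0,77,0,0,-0.4,0,0,0,82,0,0,-0.4,0,0,0,85,0,0,-0.4,0,0,0,85]
  squeeze: 20

```text
t: 29.5
position: [0.4766, -0.0077, 0.0503]
eef_rot: [-0.272, 3.129, -0.002]
force: [0.4, 0.7, -0.3]
grip_width: 0.0849
gripper_force: 0.0
```

Call:
send_rows:
  motion: [0,0,-3,0,0,0,85,0,0,-7,0,0,0,85,0,0,-12,0,0,0,85,0,0,-18,0,0,0,85,0,0,-25,0,0,0,85,0,0,-33,0,0,0,85,0,0,-42,0,0,0,85,0,0,-52,0,0,0,85,0,0,-64,0,0,0,85,0,0,-78,0,0,0,85,0,0,-92,0,0,0,85,0,0,-108,0,0,0,85,0,0,-124,0,0,0,85,0,0,-138,0,0,0,85,0,0,-148,0,0,0,85,0,0,-150,0,0,0,85,0,0,-150,0,0,0,85]

```text
t: 31.2
position: [0.4764, -0.0076, 0.2005]
eef_rot: [-0.271, 3.128, -0.002]
force: [0.1, -0.4, -0.5]
grip_width: 0.0848
gripper_force: 0.0
```

Call:
send_rows:
  motion: [0,-8,0,0,0,0,85,0,-24,0,0,0,0,85,0,-44,0,0,0,0,85,0,-66,0,0,0,0,85,0,-90,0,0,0,0,85,0,-114,0,0,0,0,85,0,-138,0,0,0,0,85,0,-162,0,0,0,0,85,0,-186,0,0,0,0,85,0,-210,0,0,0,0,85,0,-232,0,0,0,0,85,0,-252,0,0,0,0,85,0,-268,0,0,0,0,85,0,-278,0,0,0,0,85,0,-280,0,0,0,0,85,0,-280,0,0,0,0,85]

```text
t: 32.8
position: [0.5247, -0.2829, 0.2006]
eef_rot: [-0.272, 3.128, -0.001]
force: [-0.9, 0.9, 0.6]
grip_width: 0.085
gripper_force: 0.0
```

```bash
python3 - <<'E'
from geo import *
im=np.mean([vision.read_camera("top").astype(float) for _ in range(3)],0).astype(np.uint8); cv2.imwrite("pics/t9.png",im[:,:,::-1])
print("expect rim centre",proj("top",[.4778,-.0074,.091]),"foot",proj("top",[.4778,-.0074,.032]),"handle end",proj("top",[.4778-.05*.985,-.0074-.05*.17,.075]))
sat=cv2.cvtColor(im,cv2.COLOR_RGB2HSV)
print("mug grey (R+G+B)/3, and R-B")
for r in range(246,294): print(r,' '.join("%3d"%im[r,c].mean() for c in range(302,342)))
ref=cv2.imread("pics/top0.png")[:,:,::-1]
d=np.abs(im[195:212,300:322].astype(int)-ref[195:212,300:322]).max(); print("stud area max diff",d)
for f,a in (("ref",ref),("now",im)):
    w=np.clip(a[198:209,304:318].astype(float).dot([0.3,1,-1])-0,0,None); g=a[198:209,304:318,1].astype(int); i=np.unravel_index(g.argmax(),g.shape); print(f,i[0]+198,i[1]+304)
    print(a[200:207,305:317,1])
E
```

```text
expect rim centre [320.94951866 262.91275753] foot [321.16676789 264.82995559] handle end [324.31300675 282.79401642]
mug grey (R+G+B)/3, and R-B
246 128 128 128 129 129 130 130 130 130 131 132 133 133 135 141 146 146 143 138 135 133 133 132 130 128 122 106  87  81  80  80  81  80  79  80  80  80  81  80  81
247 130 130 130 130 131 132 132 133 132 133 133 133 133 134 135 136 137 135 133 132 131 129 127 125 123 113  93  82  81  80  80  80  80  80  81  81  81  82  82  82
248 131 132 132 133 133 133 133 132 133 133 133 133 132 131 131 131 131 129 128 128 127 126 125 125 120 105  87  81  81  81  81  82  82  83  83  83  82  83  82  82
249 133 133 133 133 133 133 133 133 132 130 127 126 124 123 123 124 126 127 126 126 125 125 125 124 117  97  84  81  83  83  83  83  83  83  83  83  83  83  83  82
250 133 133 133 132 132 131 131 129 125 118 109 104 103 104 106 113 125 131 133 134 132 128 124 123 115  92  80  82  84  84  84  84  83  83  83  83  83  82  82  82
251 132 131 131 131 129 127 125 120 109  98  90  88  90  99 110 119 128 137 142 145 144 136 128 130 119  91  78  79  82  84  84  83  8
[... 6979 characters left out ...]
52 152 144 142 145 145]
 [168 161 147 139 131 132 130 123 119 117 116 116]
 [126 121 116 118 133 154 152 127 113 112 112 113]
 [111 110 112 119 142 165 165 138 119 117 118 120]
 [113 114 115 122 135 154 158 138 126 124 125 127]
 [121 121 122 124 129 138 142 133 129 128 129 129]
 [126 127 127 127 128 131 130 129 127 127 127 126]]
now 198 304
[[209 203 191 185 178 171 164 162 160 152 151 149]
 [175 168 153 147 143 140 133 129 126 124 122 121]
 [131 128 124 133 154 157 141 122 117 117 118 118]
 [116 116 118 136 166 170 152 128 121 123 124 126]
 [118 119 121 135 155 158 144 131 129 131 133 133]
 [124 127 128 133 141 142 137 134 134 134 135 135]
 [131 132 132 134 135 136 134 134 133 133 133 132]]
```

```bash
python3 - <<'E'
import cv2,numpy as np
im=cv2.imread("pics/t9.png").astype(int)
for r in range(270,289): print(r,' '.join("%3d"%(im[r,c,2]-im[r,c,0]) for c in range(312,336)))
print()
for r in range(270,289): print(r,' '.join("%3d"%(im[r,c].mean()) for c in range(312,336)))
ref=cv2.imread("pics/top0.png").astype(int); print("bar in ref, R-B")
for r in range(276,287,2): print(r,' '.join("%3d"%(ref[r,c,2]-ref[r,c,0]) for c in range(312,336)))
E
```

```text
270  57  58  57  58  58  59  59  57  53  48  48  47  45  46  46  44  42  39  37  32  35  55  75  86
271  55  56  57  56  56  56  56  52  47  45  45  44  44  44  42  41  41  38  34  33  45  65  83  86
272  72  55  54  54  52  51  51  45  42  43  41  42  43  42  41  40  38  35  34  41  55  73  86  89
273 107  82  57  51  50  52  49  46  46  47  46  47  49  49  43  37  31  32  41  53  67  75  87  89
274 124 112  87  66  54  49  48  50  52  54  54  54  53  49  41  31  28  37  54  70  81  85  88  89
275 129 125 116 103  81  56  47  48  48  50  52  53  50  47  41  35  37  48  68  82  88  89  89  90
276 129 129 127 122 106  78  60  52  45  44  47  48  47  45  44  43  50  61  75  86  89  89  90  88
277 131 130 130 126 114  92  79  73  65  63  52  45  45  45  44  47  56  73  82  88  90  89  89  89
278 130 128 128 123 109  94  88  86  85  78  58  40  41  42  43  44  57  75  85  88  89  90  90  90
279 128 117 113 109  97  91  90  90  89  82  57  36  35  40  41  41  50  72  85  88  89  90  89  89
280 121 104  96  94  90  89  90  89  88  83  59  38  31  35  38  37  47  68  85  90  91  90  90  90

[... 2616 characters left out ...]
 108 100  99 103 104 109 117 120 120 122 122 125 131 144 149 152 158 159 159 160 161
bar in ref, R-B
276 126 123 114  94  67  44  34  25  22  17   7   1   2  10  33  68  96 116 125 127 128 128 128 127
278 128 128 129 128 127 123 117 110 102  70  28   6   2  11  42  96 125 126 127 127 127 126 126 127
280 127 129 128 128 127 127 127 126 123  93  40   7   1   4  20  71 122 127 128 128 127 127 129 128
282 129 127 128 127 128 127 127 128 128 110  54  11   1   0  12  50 105 128 131 128 130 130 130 129
284 129 130 130 130 130 128 128 129 128 122  82  31   5   1  10  40  95 127 129 128 120 108  94  75
286 122 125 128 130 131 129 129 129 127 124 105  67  42  43  55  69  77  71  52  34  28  24  18  11
```

Call:
send_rows:
  motion: [10,0,0,0,0,0,85,30,-10,-5,0,0,0,85,55,-25,-10,0,0,0,85,80,-45,-20,0,0,0,85,105,-65,-30,0,0,0,85,125,-85,-40,0,0,0,85,140,-105,-45,0,0,0,85,150,-120,-50,0,0,0,85,150,-130,-50,0,0,0,85,150,-130,-50,0,0,0,85]

```text
t: 33.95
position: [0.399, -0.4379, 0.2505]
eef_rot: [-0.269, 3.129, -0.002]
force: [0.6, 0.4, -0.6]
grip_width: 0.085
gripper_force: 0.0
```

```bash
python3 - <<'E'
from geo import *
from bench import ctrl; print(ctrl.get_obs()["position"])
im=np.mean([vision.read_camera("top").astype(float) for _ in range(3)],0).astype(np.uint8); cv2.imwrite("pics/t10.png",im[:,:,::-1]); im=im.astype(int)
for r in range(270,289): print(r,' '.join("%3d"%(im[r,c,0]-im[r,c,2]) for c in range(312,336)))
print()
for r in range(248,289): print(r,' '.join("%3d"%(im[r,c].mean()) for c in range(304,338)))
E
```

```text
[ 0.39898602 -0.43792997  0.25048062]
270  56  56  56  56  57  58  59  58  60  58  52  46  45  45  44  44  46  49  50  46  54  83 114 126
271  54  54  56  55  55  55  56  54  53  53  47  43  43  43  42  46  51  53  49  48  68 100 121 127
272  69  54  53  54  51  51  49  45  44  44  41  41  42  44  45  49  51  50  50  62  87 113 126 128
273 106  81  55  51  51  51  49  45  44  45  44  45  48  51  52  48  44  49  63  83 107 120 126 129
274 123 111  85  65  54  48  48  49  51  54  54  53  55  55  53  45  43  58  84 108 121 126 129 129
275 126 122 114 102  82  62  49  46  47  49  51  54  57  58  58  57  62  81 107 122 128 130 129 129
276 127 127 126 121 110  97  76  54  44  44  46  52  59  61  63  71  90 104 118 127 130 129 128 128
277 128 129 129 127 125 120 106  80  65  61  51  52  59  61  64  75  99 117 124 128 129 129 128 128
278 129 130 129 130 129 127 119 101  86  77  57  47  56  59  61  70  97 119 126 128 129 128 128 129
279 131 129 130 129 129 128 125 114  96  81  55  39  47  56  59  64  88 114 126 129 129 129 130 130
280 129 129 129 129 128 127 126 121 105  92  65  38  31  46  5
[... 5878 characters left out ...]

284 124 125 125 126 127 127 127 128 128 128 127 128 128 129 129 129 130 131 140 172 202 207 202 192 164 138 131 131 133 135 140 148 163 181
285 136 129 127 128 128 129 129 130 129 129 129 129 130 130 131 131 131 131 138 165 194 202 196 184 161 141 139 146 152 158 170 183 193 202
286 169 154 147 139 138 139 135 133 132 131 130 131 131 131 131 132 131 130 134 151 172 177 171 162 157 156 165 181 187 189 196 204 207 210
287 198 192 185 174 169 168 161 152 150 146 141 138 136 136 139 140 141 145 147 151 160 161 163 169 182 187 193 203 206 206 208 210 211 212
288 209 208 205 200 198 197 193 188 186 181 172 166 157 158 165 167 172 182 184 185 187 187 189 194 202 206 208 210 211 211 211 211 212 212
```

Call:
send_rows:
  motion: [-3,8,1,0,0,0,85,-9,24,3,0,0,0,85,-17,46,6,0,0,0,85,-26,70,9,0,0,0,85,-35,95,12,0,0,0,85,-44,120,15,0,0,0,85,-53,146,18,0,0,0,85,-63,172,21,0,0,0,85,-73,198,24,0,0,0,85,-83,224,27,0,0,0,85,-93,250,30,0,0,0,85,-102,276,33,0,0,0,85,-111,302,36,0,0,0,85,-120,326,39,0,0,0,85,-128,350,42,0,0,0,85,-136,372,45,0,0,0,85,-142,390,47,0,0,0,85,-147,402,49,0,0,0,85,-150,409,50,0,0,0,85,-150,410,50,0,0,0,85]

```text
t: 36.1
position: [0.4759, -0.0057, 0.2002]
eef_rot: [-0.276, 3.128, -0.002]
force: [0.1, -0.4, -0.3]
grip_width: 0.085
gripper_force: 0.0
```

Call:
send_rows:
  motion: [0,0,5,0,0,0,85,0,0,15,0,0,0,85,0,0,28,0,0,0,85,0,0,41,0,0,0,85,0,0,53,0,0,0,85,0,0,63,0,0,0,85,0,0,70,0,0,0,85,0,0,72,0,0,0,85,0,0,72,0,0,0,85,0,0,72,0,0,0,85]

```text
t: 37.1
position: [0.4768, -0.0075, 0.1286]
eef_rot: [-0.272, 3.128, -0.002]
force: [-0.4, -0.1, 0.2]
grip_width: 0.0849
gripper_force: 0.0
```

```bash
python3 - <<'E'
from geo import *
plan([.4766,-.0077,.0503],100)
E
```

```text
k 0 shift [ 0.4  0.  78.3] rot [-0.1  0.1 -0.1] tool z [ 0.  0. -1.]
k 180 shift [ 0.4  0.  78.3] rot [2.000e-01 1.000e-01 1.799e+02] tool z [ 0.  0. -1.]
```

Call:
send_rows:
  motion: [0,0,4,0,0,0,85,0,0,10,0,0,0,85,0,0,16,0,0,0,85,0,0,22,0,0,0,85,0,0,28,0,0,0,85,0,0,33,0,0,0,85,0,0,38,0,0,0,85,0,0,43,0,0,0,85,0,0,48,0,0,0,85,0,0,53,0,0,0,85,0,0,58,0,0,0,85,0,0,63,0,0,0,85,0,0,68,0,0,0,85,0,0,72,0,0,0,85,0,0,75,0,0,0,85,0,0,77,0,0,0,85,0,0,77,0,0,0,85,0,0,77,0,0,0,85]

```text
t: 38.9
position: [0.4767, -0.0077, 0.0514]
eef_rot: [-0.272, 3.128, -0.002]
force: [0.9, 0.9, 0.8]
grip_width: 0.0848
gripper_force: 0.0
```

Call:
send_rows:
  motion: [0,0,0,0,0,0,78,0,0,0,0,0,0,73,0,0,0,0,0,0,69,0,0,0,0,0,0,66,0,0,0,0,0,0,64,0,0,0,0,0,0,63,0,0,0,0,0,0,62,0,0,0,0,0,0,61,0,0,0,0,0,0,60,0,0,0,0,0,0,58,0,0,0,0,0,0,54,0,0,0,0,0,0,54,0,0,0,0,0,0,54]
  squeeze: 30

```text
t: 40.2
position: [0.4767, -0.0077, 0.0517]
eef_rot: [-0.272, 3.128, -0.003]
force: [-2.5, 0.2, 7.5]
grip_width: 0.0608
gripper_force: 30.7
```

Call:
send_rows:
  motion: [0,0,-1,0,0,0,54,0,0,-2,0,0,0,54,0,0,-4,0,0,0,54,0,0,-4,0,0,0,54,0,-0.5,-4,0,0,2,54,0,-1,-4,0,0,4,54,0,-1.5,-4,0,0,6,54,0,-1.5,-4,0,0,7.5,54,0,-1.5,-4,0,0,8,54,0,-1.5,-4,0,0,8,54,0,-1.5,-4,0,0,8,54,0,-1.5,-3,0,0,8,54,0,-1.5,-2,0,0,8,54,0,-1.5,-1,0,0,8,54,0,-1.5,-1,0,0,8,54]

```text
t: 41.7
position: [0.4768, -0.0092, 0.0521]
eef_rot: [-0.053, 3.14, -0.002]
force: [-0.2, 0.0, -1.9]
grip_width: 0.0611
gripper_force: 32.7
```

Call:
send_rows:
  motion: [0,0,0.5,0,0,0,54,0,0,1,0,0,0,54,0,0,1,0,0,0,54]

```text
t: 42.0
position: [0.4769, -0.0092, 0.0517]
eef_rot: [-0.053, 3.139, -0.003]
force: [-2.1, -0.6, 7.6]
grip_width: 0.0608
gripper_force: 33.4
```

Call:
send_rows:
  motion: [0,0,-0.5,0,0,0,54,0,0,-0.5,0,0,0,54,0,0,-0.5,0,0,0,60,0,0,-0.5,0,0,0,61,0,0,-0.5,0,0,0,62,0,0,-0.5,0,0,0,63,0,0,-0.5,0,0,0,65,0,0,-0.5,0,0,0,68,0,0,-0.5,0,0,0,72,0,0,-0.5,0,0,0,77,0,0,-0.5,0,0,0,82,0,0,-0.5,0,0,0,85,0,0,-0.5,0,0,0,85]
  squeeze: 20

```text
t: 43.3
position: [0.4769, -0.0092, 0.0518]
eef_rot: [-0.053, 3.14, -0.002]
force: [0.2, 0.3, -0.5]
grip_width: 0.0851
gripper_force: 0.0
```

Call:
send_rows:
  motion: [0,0,-3,0,0,0,85,0,0,-7,0,0,0,85,0,0,-12,0,0,0,85,0,0,-18,0,0,0,85,0,0,-25,0,0,0,85,0,0,-33,0,0,0,85,0,0,-42,0,0,0,85,0,0,-52,0,0,0,85,0,0,-64,0,0,0,85,0,0,-78,0,0,0,85,0,0,-92,0,0,0,85,0,0,-108,0,0,0,85,0,0,-124,0,0,0,85,0,0,-138,0,0,0,85,0,0,-148,0,0,0,85,0,0,-150,0,0,0,85,0,0,-150,0,0,0,85]

```text
t: 45.0
position: [0.4767, -0.0091, 0.202]
eef_rot: [-0.052, 3.139, -0.002]
force: [-0.4, 0.4, 0.2]
grip_width: 0.0853
gripper_force: 0.0
```

Call:
send_rows:
  motion: [3,-8,-1,0,0,0,85,9,-24,-3,0,0,0,85,17,-46,-6,0,0,0,85,26,-70,-9,0,0,0,85,35,-95,-12,0,0,0,85,44,-120,-15,0,0,0,85,53,-146,-18,0,0,0,85,63,-172,-21,0,0,0,85,73,-198,-24,0,0,0,85,83,-224,-27,0,0,0,85,93,-250,-30,0,0,0,85,102,-276,-33,0,0,0,85,111,-302,-36,0,0,0,85,120,-326,-39,0,0,0,85,128,-350,-42,0,0,0,85,136,-372,-45,0,0,0,85,142,-390,-47,0,0,0,85,147,-402,-49,0,0,0,85,150,-409,-50,0,0,0,85,150,-410,-50,0,0,0,85]

```text
t: 47.0
position: [0.3398, -0.4242, 0.2517]
eef_rot: [-0.051, 3.14, -0.001]
force: [0.2, 0.2, -0.1]
grip_width: 0.085
gripper_force: 0.0
```

```bash
python3 - <<'E'
from geo import *
from bench import ctrl; print(ctrl.get_obs()["position"])
im=np.mean([vision.read_camera("top").astype(float) for _ in range(3)],0).astype(np.uint8); cv2.imwrite("pics/t11.png",im[:,:,::-1]); im=im.astype(int)
print(im[200:207,305:317,1])
for r in range(275,287): print(r,' '.join("%3d"%(im[r,c,0]-im[r,c,2]) for c in range(314,334)),' | ',' '.join("%3d"%(im[r,c].mean()) for c in range(314,334)))
for r in (250,251,252,258,261,263,265,267,273,274,275): print(r,' '.join("%3d"%(im[r,c].mean()) for c in range(304,338)))
h=cv2.cvtColor(im.astype(np.uint8),cv2.COLOR_RGB2HSV)
for f in ("pics/t10.png","pics/t11.png"):
    h=cv2.cvtColor(cv2.imread(f),cv2.COLOR_BGR2HSV); m=cv2.inRange(h[215:245,278:310],(30,20,0),(95,255,255)); print(f,m.sum()//255,cv2.moments(m)["m10"]/cv2.moments(m)["m00"]+278,cv2.moments(m)["m01"]/cv2.moments(m)["m00"]+215)
E
```

```text
[ 0.3398191  -0.42421008  0.25174722]
[[204 198 186 180 172 165 158 157 155 146 146 143]
 [170 162 147 142 136 132 127 124 122 118 117 117]
 [126 123 119 129 148 150 135 118 112 112 113 113]
 [112 111 113 132 160 164 146 123 117 118 120 121]
 [114 115 117 129 150 153 139 127 125 126 127 128]
 [120 121 123 129 136 137 131 130 130 129 129 130]
 [126 127 128 129 131 131 130 129 129 127 128 127]]
275 108  85  60  41  39  42  44  49  53  57  57  55  53  61  74  88 104 117 125 129  |  127 128 107  97  97  98 106 114 127 136 136 131 122 120 120 124 118 115 119 122
276 124 112  87  64  55  52  45  47  54  58  59  58  59  78  99 110 117 124 127 128  |  123 120 104  94  94  93  93  98 122 139 142 138 130 119 112 113 114 118 121 123
277 128 123 113  89  76  70  65  61  58  60  60  57  58  87 115 123 124 127 128 128  |  125 122 109  92  88  88  87  95 122 144 151 150 140 118 112 116 119 120 122 123
278 129 127 122 104  88  84  81  72  59  60  60  57  55  84 116 125 127 127 128 127  |  126 124 116  96  83  81  82  89 114 140 150 150 144 123 116 120 122 123 123 123
279 129 128 125 115 100  89  85 
[... 2259 characters left out ...]
  94  93 108 121 110 113 126 129
267 121 110  94  82  79  82 101 126 128 132 145 154 158 165 170 170 169 169 169 166 154 127 112 109 105 100  95 112 135 117 105 110 120 123
273 121 120 120 120 120 118 117 115 107 100 106 114 119 121 125 115 108 104 100 103 107 113 123 123 129 134 134 127 116 115 122 124 125 124
274 119 120 121 121 121 122 121 120 117 115 124 129 110 106 112 113 119 124 127 132 129 123 121 118 126 135 129 118 115 119 123 125 125 124
275 121 121 121 121 121 121 122 121 121 120 127 128 107  97  97  98 106 114 127 136 136 131 122 120 120 124 118 115 119 122 123 124 124 124
pics/t10.png 149 293.28859060402687 229.8993288590604
pics/t11.png 149 293.3020134228188 229.91275167785236
```

```bash
python3 -c "
from bench import ctrl
print(ctrl.finish_job())"
```

```text
the job is handed in; nothing more can be done
None
```

I handed the job in at about 47 s. By my last camera check, the green cup stands on the green spot about 4 mm off centre, and the mug stands on the white spot about 1–2 mm off with its handle within about 2° of the bar. The disc turned about 1° (stud moved about 2 mm), and no verdict came back.

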